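Select the green filter and switch on the lamp of the scope trainer

ROBOT

A 6-joint arm with a two-finger parallel gripper is mounted at the origin on the work surface. World frame = base frame: x ahead of the robot, y to its left, z up, the work surface at z = 0. Lengths are in m, angles in rad, forces in N, time in s.
With the tool pointing down it reaches from about 0.425 to 0.95 m from the base axis. Payload 14.7 kg.
Tool frame: the origin (TCP) lies midway between the tips of the shut fingers; the grasp point (between the pads) lies 19 mm behind it; z points along the fingers, y is the line along which they close (so a half turn about z gives the same grasp; the last joint's range is limited). The gripper opens to 85 mm and grips with 20 to 120 N. Pads are 22 mm wide; open, the fingers measure 114 mm over their backs; the gripper's body (76 mm by 85 mm) begins 54 mm behind the grasp point. The pads swing forward as they close: fully open they stand 13 mm farther back than shut.
Start: joints at [1.237, 0.48, 1.596, -0, 1.065, -0.047], TCP at [0.184, 0.623, 0.231] pointing down, gripper open.
Joint ranges: [-2.75, 2.75], [-0.82, 2.05], [0.23, 2.67], [-1.56, 4.7], [0.09, 2.69], [-2.92, 2.92]. Speed limits (rad/s): [1.89, 1.89, 2.39, 3.01, 3.01, 3.01].

INTERFACE

Orientations are given as a unit quaternion [x, y, z, w].
In Python, from cell import state, get_image, hand_in gives the robot as it stands.
- The arm moves only by the tool drive_tool, never from a script. Its argument "rows" is a list of rows, each a list of 3 entries, a list of its own where there are three numbers: the shift along the tool's x, y, z in mm, then the turn, a rotation vector about the tool's x, y, z in degrees, then the finger opening in mm, from 0 to 85.4. A call has exactly 5 rows; each row shifts and turns the commanded pose from where the row before left it, along the tool's axes as they then stand; what a row does not reach is not made up. A row lasts 1/8 s, in which the tool goes at most 62.5 mm and 10.7 degrees, less where a joint would pass 70% of its speed; a pose out of reach is approached as far as the arm can. A call is refused whole if a number of a shift passes 62.5 or a number of a turn 10.7, either way. A call with a gripper value outside its range is refused whole. The fingers move at their own pace and stop on an object; the grip force is fixed at half the most. Time passes only in rows, so rows that do not move let the fingers close, or fill a call up. It gives the time, the measured TCP pose, the force, the opening and the grip force at its end, in the units of the state.
- state(): the state, without advancing time (a new reading comes with each control period).
- get_image(name): name is "scene" or "top" or "wrist"; returns a dict with "img" (400x640x3 uint8, red, green, blue), "K" (3x3 intrinsics, pixels), "T" (4x4, takes a point from camera to world coordinates). Camera axes: x right, y down, z forward; pixel columns grow to the right and rows downward; lengths in m; the calibration is good to about 2 mm. A picture is of the moment at which its call begins. There is no depth.
- hand_in(): hands the job in; it is judged then, once.
The state is a dict: "time": time; "joint_positions": joint angles; "dq": joint speeds; "effort": joint torques, N m; "tcp_pos": TCP position; "eef_rot": TCP orientation; "wrist_force": force on the tool from outside, world axes, zero at the start; "ft_torque": the same for the moment, N m; "gripper_width": finger opening in m; "grasp_force": force on a finger pad.
Only numpy, scipy, OpenCV 4.12 (cv2) and the standard library are available. Lean on these libraries where they do the work, as an engineer would, in place of code of your own. Each camera call takes 0.05 s, during which the arm holds its last target. There are 200 camera calls.

TASK

On the white lamp unit, push the selector's white tab round with the fingers until it points squarely at the green disc; then press the round white lamp button right down, and let it come back up. Nothing is to be pinched or picked up: leave everything else standing where it is, do not press the button before the filter is set, and finish clear of everything.

Things in the scene. Friction and masses are not known exactly. Their poses are not given: they have to be found in the camera images.
- dial_axis (a point): Selector's upright axis at the level of the white lamp unit's top face (grey, 70 mm above the table). Unit: fixed box 260 (x) x 340 (y) x 70 mm, its centre 30 mm nearer the robot than the axis. This point's x points along the unit away from the robot, y to the unit's left, z up. The selector is a black disc of radius 57 mm, its top 22 mm (metal hub 26 mm) above the top face.
- tab_middle (a point): The place to push: middle of the white tab's free part, 85 mm out from the axis, 22 mm above the unit's top face. The tab is an upright radial blade on the disc's rim, 12 mm thick, free from 57 to 100 mm out from the axis, from 6 to 38 mm above the top face. It is pushed sideways, round the axis, on either flank.
- tab_pointer (a point): Point on the line that the tab points along, 118 mm out from the axis, at the top face's level. It comes to lie on a coloured disc when the tab points at it.
- green_spot (a point): Centre of the green disc (24 mm wide, 1.5 mm thick, flat on the unit's top face), 118 mm out from the selector's axis. A red, a yellow and a blue disc like it mark other positions. The four swap places from run to run.
- selector (a joint): Selector angle, rad, anticlockwise from above; at 0 the tab points along the unit's -x, to the robot's side. The coloured discs lie at -1.31, -0.79, 0.79 and 1.31; small black dots at -0.26 and 0.26. Stops at -1.44 and 1.44. Starts anywhere from -0.4 to 0.4. It turns stiffly (about 3 N at the tab), has no clicks or springs and stays where it is left.
- lamp_button_top (a point): Centre of the top of the round white lamp button, 32 mm wide, in a black housing on the unit's top face, at the near left corner (125 mm nearer the robot along the unit than the selector's axis, and 135 mm to the left). Press it straight down.
- lamp_button (a joint): Travel of the lamp button, m: 0 up, 0.006 fully down (about 5 N); it springs back.
- drops: Bystander: lens-drops bottle, 28 mm wide, 60 mm tall, blue cap, standing on the lamp unit's far right corner; origin at the centre of its underside
- lens_cap: Bystander: black rubber lens cap, 40 mm wide, 20 mm tall, lying on the lamp unit's far left corner; origin at the centre of its underside
- mouse: Bystander: black computer mouse 100 x 58 x 24 mm on the table; origin under its centre
- grasper: Bystander: training grasper with blue handles, 245 mm long along its x, 12 mm high, lying on the table; origin on the table under it
- tape: Bystander: yellow roll of tape, 70 mm wide, 20 mm high; origin under its centre
- cup: Bystander: blue cup 76 mm wide, 85 mm tall; origin under its centre
- ring_block: Bystander: orange training cylinder, 32 mm wide, 30 mm tall; origin under its centre

How it is judged:
On the way, in this order (a step that is already met when the one before it is completed fails the run):
1. the selector's tab points at the green disc and has come to rest (horizontal distance between tab_pointer and green_spot below 0.012 m and velocity of joint selector between -0.1 and 0.1 rad/s), for 0.2 s.
2. the lamp button is pressed down (value of joint lamp_button above 0.0045 m), for 0.04 s.
At the end, for the whole second after the job is handed in: The tab points at the green disc within 12 mm at the disc (about 6 degrees), the lamp button is up again after its press, and every loose thing is within 20 mm of where it started (horizontal distance between tab_pointer and green_spot below 0.012 m and value of joint lamp_button below 0.0015 m and distance of each of drops, lens_cap, mouse, grasper, tape, cup, ring_block from where it was at the start of the episode below 0.02 m); the robot touches nothing.
It fails at once if the lamp button is pressed while the tab does not point at the green disc (value of joint lamp_button above 0.003 m and not (horizontal distance between tab_pointer and green_spot below 0.012 m)).
It fails at once if a loose thing is picked up or shifted by more than 20 mm (distance of any of drops, lens_cap, mouse, grasper, tape, cup, ring_block from where it was at the start of the episode above 0.02 m).
It also fails if it takes over 48 s, if anything falls off the work surface, if the arm or the gripper's body presses on something with over 40 N, if the wrist force passes 120 N, or if a joint passes its speed limit or range.

## Working session

There is one attempt and no reset: what is moved stays moved. The work goes in short steps, Python scripts to look and compute and a tool call to move; the robot and the scene stay as the last step left them, time stands still between calls to the robot, and variables do not carry over. Pictures are saved under pics/ and viewed, at most 10 in all, crops included, and the job is handed in when it is done.

Besides the shell and the picture viewer there is one more tool, called after ">>>" as name(argument=value, ...), one argument or row to a line, values as JSON. drive_tool: Moves the arm, as the interface text tells. Its arguments: {"type":"object","properties":{"rows":{"type":"array"}},"required":["rows"]}

```bash
mkdir -p pics; python3 - <<'E'
from cell import *
import cv2,numpy as np
np.set_printoptions(precision=4,suppress=True)
for n in("top","scene"):
    d=get_image(n); cv2.imwrite(f"pics/{n}0.png",d["img"][:,:,::-1]); np.savez(f"{n}0.npz",**d); print(n,d["K"],d["T"])
s=state(); print(s["time"],s["tcp_pos"],s["eef_rot"],s["gripper_width"])
E
```

```text
top [[388.908    0.     316.8147]
 [  0.     388.908  199.4338]
 [  0.       0.       1.    ]] [[-0.0026 -0.9876  0.1568  0.3929]
 [-1.      0.0014 -0.0079  0.0018]
 [ 0.0076 -0.1568 -0.9876  1.1705]
 [ 0.      0.      0.      1.    ]]
scene [[464.591    0.     321.6661]
 [  0.     464.591  201.0802]
 [  0.       0.       1.    ]] [[-0.6472  0.5916 -0.4807  1.182 ]
 [ 0.7622  0.4944 -0.4178  0.5254]
 [-0.0095 -0.6368 -0.771   1.0575]
 [ 0.      0.      0.      1.    ]]
0.1 [0.1837 0.6231 0.2307] [ 0.1429  0.9897 -0.0005 -0.0001] 0.08512856562575603
```

View pics/top0.png

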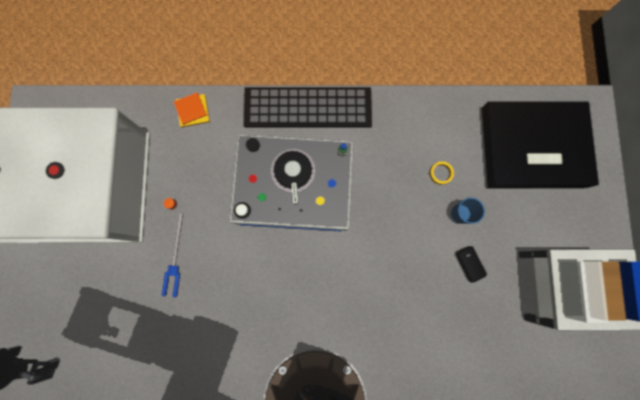

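The top view shows the unit with the hub at about (292,169), the tab pointing down to (295,200), and the button at (241,210). The discs are red (252,179), green (262,197), yellow (320,201) and blue (332,183). Next I'll measure these.

```bash
cat > h.py <<'E'
import cv2,numpy as np
np.set_printoptions(precision=4,suppress=True)
def ray(d,p,z):
    v=d["T"][:3,:3]@np.linalg.inv(d["K"])@[p[0],p[1],1]; o=d["T"][:3,3]
    return o+v*(z-o[2])/v[2]
def proj(d,P):
    q=np.linalg.inv(d["T"])@np.r_[P,1]; q=d["K"]@q[:3]; return q[:2]/q[2]
def blobs(d,roi,lo,hi,amin=8):
    x0,y0,x1,y1=roi; h=cv2.cvtColor(d["img"],cv2.COLOR_RGB2HSV)[y0:y1,x0:x1]
    m=cv2.inRange(h,np.array(lo),np.array(hi)); n,l,s,c=cv2.connectedComponentsWithStats(m)
    return [(c[i]+[x0,y0],s[i,4]) for i in range(1,n) if s[i,4]>=amin]
E
cat > m.py <<'E'
from h import *
d=dict(np.load("top0.npz")); roi=(235,150,350,215); pts={}
for n,lo,hi in(("red",(0,120,80),(8,255,255)),("green",(45,90,50),(85,255,255)),("yellow",(20,120,80),(35,255,255)),("blue",(105,120,60),(125,255,255))):
    b=max(blobs(d,roi,lo,hi),key=lambda t:t[1]); pts[n]=ray(d,b[0],.0715); print(n,b,pts[n])
# local pattern -> world (2D rigid)
a={"red":-1.31,"green":-.79,"yellow":.79,"blue":1.31}
L=np.array([[-.118*np.cos(t),-.118*np.sin(t)] for t in a.values()]); W=np.array([pts[k][:2] for k in a])
Lc,Wc=L-L.mean(0),W-W.mean(0); yaw=np.arctan2((Lc[:,0]*Wc[:,1]-Lc[:,1]*Wc[:,0]).sum(),(Lc*Wc).sum())
R=np.array([[np.cos(yaw),-np.sin(yaw)],[np.sin(yaw),np.cos(yaw)]]); ax=W.mean(0)-R@L.mean(0)
print("yaw",yaw,"axis",ax,"res mm",1e3*(W-(L@R.T+ax)))
for z in(.09,.096): print("hub px->",ray(d,(292,169),z))
print("button pred",ax+R@[-.125,.135])
for b in blobs(d,(228,195,352,225),(0,0,190),(180,60,255)): print("white",b,ray(d,b[0],.09))
for b in blobs(d,(270,150,315,210),(0,0,150),(180,60,255)): print("whitetab",b,R.T@(ray(d,b[0],.1)[:2]-ax))
c=d["img"][125:240,220:360,::-1]; cv2.imwrite("pics/crop.png",cv2.resize(c,None,fx=5,fy=5,interpolation=cv2.INTER_CUBIC))
np.savez("fit.npz",yaw=yaw,ax=ax,R=R)
E
python3 m.py
```

```text
red (array([252.434 , 178.1887]), np.int32(53)) [0.6296 0.1785 0.0715]
green (array([261.5 , 196.64]), np.int32(50)) [0.5757 0.1513 0.0715]
yellow (array([319.8136, 200.4407]), np.int32(59)) [ 0.5644 -0.0155  0.0715]
blue (array([331.4375, 182.75  ]), np.int32(48)) [ 0.616  -0.0492  0.0715]
yaw -0.062445506442899784 axis [0.6531 0.0627] res mm [[-0.1757  0.0694]
 [ 0.2798 -0.2515]
 [-0.5061  0.2334]
 [ 0.402  -0.0513]]
hub px-> [0.6523 0.0636 0.09  ]
hub px-> [0.6508 0.0633 0.096 ]
button pred [0.5367 0.2052]
white (array([240.974 , 209.4416]), np.int32(77)) [0.5364 0.2054 0.09  ]
whitetab (array([292.069 , 168.1724]), np.int32(174)) [-0.0008  0.0001]
whitetab (array([294.9053, 188.4684]), np.int32(190)) [-0.0584 -0.0119]
```

View pics/crop.png

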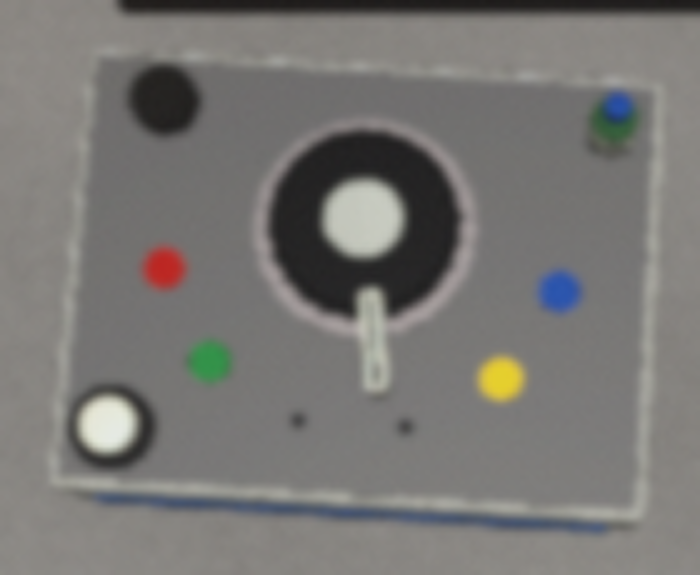

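The crop confirms the layout, with green near the left front. The disc pattern fits to within 0.6 mm, and the button is where it should be (0.536, 0.205). The tab sits slightly to the right of θ=0, so it has to be pushed to the left. Next is the tab angle and the first approach.

```bash
cat >> h.py <<'E'
F=np.load("fit.npz"); R2=F["R"]; ax=F["ax"]; yaw=float(F["yaw"])
def L2W(l,z): return np.r_[ax+R2@np.array(l),z]
def pusher(th,tan,r=.085,z=.088):  # tan: metres to +theta side of tab plane
    return L2W([-r*np.cos(th)+tan*np.sin(th),-r*np.sin(th)-tan*np.cos(th)],z)
def go(P,th=None):
    from cell import state
    from scipy.spatial.transform import Rotation as Ro
    s=state(); M=Ro.from_quat(s["eef_rot"]).as_matrix()
    print("t",s["time"],"tcp",np.array(s["tcp_pos"]),"target",P,"shift mm tool axes",1e3*M.T@(P-s["tcp_pos"]),"F",np.array(s["wrist_force"]))
    if th is not None:
        e=np.arctan2(M[1,0],M[0,0])-(np.pi+th+yaw); e=(e+np.pi)%(2*np.pi)-np.pi
        print("turn about tool z deg",np.degrees(e))
E
python3 - <<'E'
from h import *
d=dict(np.load("top0.npz"))
for p in((294.2,184),(295,202)):
    l=R2.T@(ray(d,p,.108)[:2]-ax); print("tab pt",l,np.hypot(*l),np.arctan2(-l[1],-l[0]))
go(pusher(.17,.045,z=.231),.17)
E
```

```text
tab pt [-0.0474 -0.0095] 0.048371592661403 0.1985989027268924
tab pt [-0.0978 -0.0152] 0.09900740386047116 0.15451989279612405
t 0.1 tcp [0.1837 0.6231 0.2307] target [0.5734 0.0088 0.231 ] shift mm tool axes [-547.4981 -478.9789    0.2257] F [0.3251 0.0358 0.3988]
turn about tool z deg -22.592538530734764
```

>>> drive_tool(
  rows=[
    [[-18,-16,0],[0,0,0],0],
    [[-36,-32,0],[0,0,0],0],
    [[-36,-32,0],[0,0,0],0],
    [[-36,-32,0],[0,0,0],0],
    [[-36,-32,0],[0,0,0],0],
  ],
)

```text
time: 0.72
tcp_pos: [0.299, 0.438, 0.2311]
eef_rot: [0.143, 0.99, -0.0, -0.0]
wrist_force: [0.1, -0.4, 0.3]
gripper_width: 0.0003
grasp_force: 0.0
```

>>> drive_tool(
  rows=[
    [[-36,-32,0],[0,0,0],0],
    [[-36,-32,0],[0,0,0],0],
    [[-36,-32,0],[0,0,0],0],
    [[-36,-32,0],[0,0,0],0],
    [[-36,-32,0],[0,0,0],0],
  ],
)

```text
time: 1.35
tcp_pos: [0.4264, 0.2337, 0.2312]
eef_rot: [0.143, 0.99, -0.0, -0.0]
wrist_force: [0.4, -0.3, 1.2]
gripper_width: 0.0
grasp_force: 0.0
```

>>> drive_tool(
  rows=[
    [[-36,-32,0],[0,0,0],0],
    [[-36,-32,0],[0,0,0],0],
    [[-36,-32,0],[0,0,0],0],
    [[-36,-32,0],[0,0,0],0],
    [[-18,-16,0],[0,0,0],0],
  ],
)

```text
time: 1.98
tcp_pos: [0.5415, 0.0491, 0.2311]
eef_rot: [0.144, 0.99, -0.0, -0.0]
wrist_force: [-0.2, 0.6, 0.0]
gripper_width: 0.0001
grasp_force: 0.0
```

>>> drive_tool(
  rows=[
    [[0,0,0],[0,0,-8],0],
    [[0,0,0],[0,0,-8],0],
    [[0,0,0],[0,0,-6.6],0],
    [[0,0,0],[0,0,0],0],
    [[0,0,0],[0,0,0],0],
  ],
)

```text
time: 2.6
tcp_pos: [0.5404, 0.0512, 0.2312]
eef_rot: [-0.052, 0.999, 0.0, -0.0]
wrist_force: [-0.5, -0.1, -1.0]
gripper_width: -0.0001
grasp_force: 0.0
```

```bash
python3 - <<'E'
from h import *
from cell import *
go(pusher(.16,.045,z=.130),.16)
d=get_image("wrist"); np.savez("w1.npz",**d); cv2.imwrite("pics/w1.png",d["img"][:,:,::-1])
print(proj(d,pusher(.16,0,z=.108)),proj(d,np.array(state()["tcp_pos"])))
E
```

```text
t 2.6 tcp [0.5404 0.0512 0.2312] target [0.5728 0.0096 0.13  ] shift mm tool axes [-27.8944 -44.7531 101.199 ] F [-0.5363 -0.0789 -1.0467]
turn about tool z deg 0.4240650932709534
[314.9349 218.539 ] [314.3762 253.7935]
```

View pics/w1.png

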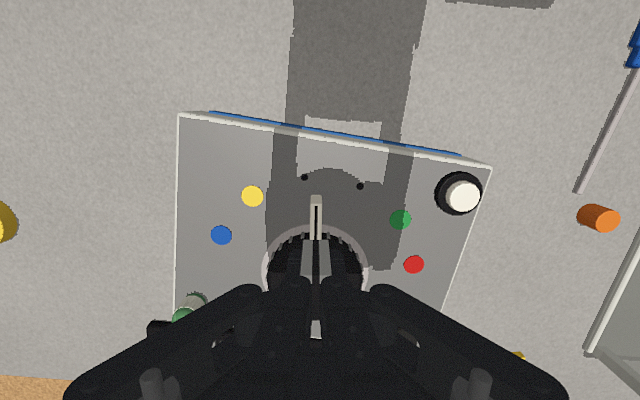

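The wrist view shows the tab at about (316,216), against a prediction of (315,218), so the fit holds. The fingers are shut. I'll move to the tab's right flank and go down.

>>> drive_tool(
  rows=[
    [[-9,-15,0],[0,0,0],0],
    [[-9,-15,0],[0,0,0],0],
    [[-10,-15,0],[0,0,0],0],
    [[0,0,30],[0,0,0],0],
    [[0,0,30],[0,0,0],0],
  ],
)

```text
time: 3.28
tcp_pos: [0.5742, 0.0083, 0.1707]
eef_rot: [-0.053, 0.999, -0.0, 0.001]
wrist_force: [-0.2, 0.3, -0.1]
gripper_width: 0.0
grasp_force: 0.0
```

>>> drive_tool(
  rows=[
    [[0,0,30],[0,0,0],0],
    [[0,0,30],[0,0,0],0],
    [[0,0,22],[0,0,0],0],
    [[0,0,0],[0,0,0],0],
    [[0,0,0],[0,0,0],0],
  ],
)

```text
time: 3.9
tcp_pos: [0.574, 0.009, 0.0899]
eef_rot: [-0.054, 0.999, -0.0, 0.0]
wrist_force: [0.2, 0.1, 0.8]
gripper_width: 0.0001
grasp_force: 0.0
```

```bash
python3 - <<'E'
from h import *
for th in (.16,-.05,-.3,-.55,-.79): go(pusher(th,.018),th)
E
```

```text
t 3.9 tcp [0.574  0.009  0.0899] target [0.5702 0.0365 0.088 ] shift mm tool axes [ 0.773  27.7791  1.9226] F [0.1872 0.084  0.846 ]
turn about tool z deg 0.5507496052686662
t 3.9 tcp [0.574  0.009  0.0899] target [0.5666 0.0544 0.088 ] shift mm tool axes [ 2.4837 45.9109  1.9187] F [0.1872 0.084  0.846 ]
turn about tool z deg 12.582863303015952
t 3.9 tcp [0.574  0.009  0.0899] target [0.5672 0.076  0.088 ] shift mm tool axes [-0.4521 67.3758  1.9176] F [0.1872 0.084  0.846 ]
turn about tool z deg 26.906808181286532
t 3.9 tcp [0.574  0.009  0.0899] target [0.5732 0.0968 0.088 ] shift mm tool axes [-8.6072 87.447   1.9205] F [0.1872 0.084  0.846 ]
turn about tool z deg 41.23075305955712
t 3.9 tcp [0.574  0.009  0.0899] target [0.5836 0.1148 0.088 ] shift mm tool axes [-20.8784 104.2445   1.9268] F [0.1872 0.084  0.846 ]
turn about tool z deg 54.981740142696886
```

>>> drive_tool(
  rows=[
    [[0,9,0],[0,0,0],0],
    [[0,9,0],[0,0,0],0],
    [[0,9,0],[0,0,0],0],
    [[1.3,8,0],[0,0,5.4],0],
    [[1.3,8,0],[0,0,5.4],0],
  ],
)

```text
time: 4.53
tcp_pos: [0.567, 0.0527, 0.0897]
eef_rot: [0.042, 0.999, -0.0, 0.0]
wrist_force: [1.5, -4.3, 1.1]
gripper_width: -0.0001
grasp_force: 1.8
```

>>> drive_tool(
  rows=[
    [[1.3,8,0],[0,0,5.4],0],
    [[1.3,8,0],[0,0,5.4],0],
    [[1.3,8,0],[0,0,5.4],0],
    [[0,0,0],[0,0,0],0],
    [[0,0,0],[0,0,0],0],
  ],
)

```text
time: 5.15
tcp_pos: [0.5669, 0.0765, 0.0893]
eef_rot: [0.18, 0.984, 0.0, -0.0]
wrist_force: [0.3, 0.1, -1.3]
gripper_width: 0.0003
grasp_force: 0.0
```

```bash
python3 - <<'E'
from h import *
from cell import *
go(pusher(-.79,.018),-.79)
for n in("top","wrist"):
    d=get_image(n); np.savez(n+"2.npz",**d); cv2.imwrite(f"pics/{n}2.png",d["img"][:,:,::-1])
    for th in(-.2,-.4,-.79): print(n,th,[proj(d,L2W([-r*np.cos(th),-r*np.sin(th)],.108)) for r in(.06,.1)])
E
```

```text
t 5.15 tcp [0.5669 0.0765 0.0893] target [0.5836 0.1148 0.088 ] shift mm tool axes [-2.0699 41.7252  1.3116] F [ 0.2676  0.1049 -1.2844]
turn about tool z deg 28.157639321695175
top -0.2 [array([286.2064, 187.549 ]), array([282.3113, 201.2983])]
top -0.4 [array([282.1888, 186.0517]), array([275.583 , 198.7772])]
top -0.79 [array([275.6332, 181.0476]), array([264.634 , 190.3623])]
wrist -0.2 [array([337.2304, 315.3477]), array([330.9089, 246.787 ])]
wrist -0.4 [array([360.126 , 315.3495]), array([372.3947, 246.8007])]
wrist -0.79 [array([401.4509, 325.9174]), array([446.1556, 267.4093])]
```

View pics/wrist2.png

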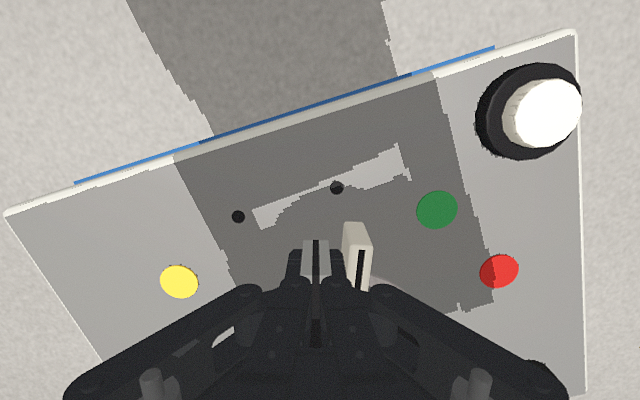

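The wrist view shows the tab being pushed. Its tip is near (362,247), which puts it at about −0.35 rad, so 25° remain.

>>> drive_tool(
  rows=[
    [[1.6,8,0],[0,0,5.4],0],
    [[1.6,8,0],[0,0,5.4],0],
    [[1.6,8,0],[0,0,5.4],0],
    [[1.6,8,0],[0,0,5.4],0],
    [[0.5,4,0],[0,0,2.7],0],
  ],
)

```text
time: 5.88
tcp_pos: [0.5789, 0.1104, 0.0892]
eef_rot: [0.384, 0.923, -0.0, -0.0]
wrist_force: [-1.9, -1.6, 0.8]
gripper_width: -0.0001
grasp_force: 1.6
```

>>> drive_tool(
  rows=[
    [[0,0,0],[0,0,0],0],
    [[0,0,0],[0,0,0],0],
    [[0,0,0],[0,0,0],0],
    [[0,0,0],[0,0,0],0],
    [[0,0,0],[0,0,0],0],
  ],
)

```text
time: 6.5
tcp_pos: [0.5792, 0.1105, 0.0893]
eef_rot: [0.384, 0.923, -0.0, 0.0]
wrist_force: [-0.1, -1.7, -0.1]
gripper_width: 0.0003
grasp_force: 0.4
```

```bash
python3 - <<'E'
from h import *
from cell import *
go(pusher(-.79,.022),-.79)
d=get_image("wrist"); np.savez("wrist3.npz",**d); cv2.imwrite(f"pics/wrist3.png",d["img"][:,:,::-1])
for th in(-.69,-.79,-.89): print(th,[proj(d,L2W([-r*np.cos(th),-r*np.sin(th)],.108)) for r in(.06,.1)])
E
```

```text
t 6.5 tcp [0.5792 0.1105 0.0893] target [0.5806 0.1122 0.088 ] shift mm tool axes [0.2953 2.1787 1.3226] F [-0.1167 -1.7148 -0.1427]
turn about tool z deg 3.7198305290256672
-0.69 [array([346.9056, 315.9634]), array([346.7499, 247.1589])]
-0.79 [array([358.3546, 316.1001]), array([367.4983, 247.4317])]
-0.89 [array([369.6595, 317.1818]), array([387.9389, 249.5641])]
```

View pics/wrist3.png

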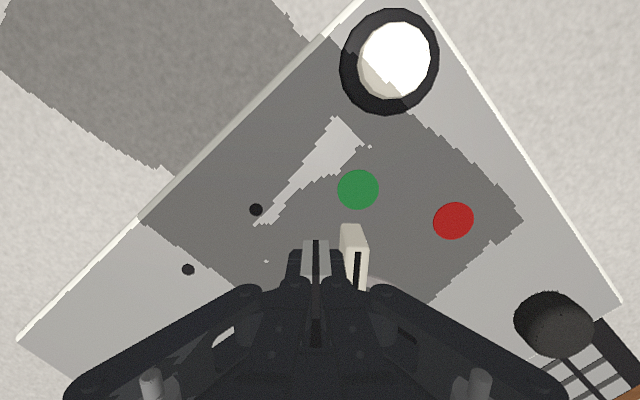

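The tab tip is at about (357,247), which is −0.74 rad. One more nudge of about 4 mm is needed, then I'll back off and lift.

>>> drive_tool(
  rows=[
    [[0.7,2.2,0],[0,0,1.4],0],
    [[0.7,2.2,0],[0,0,1.4],0],
    [[0,0,0],[0,0,0],0],
    [[0,0,0],[0,0,0],0],
    [[0,0,0],[0,0,0],0],
  ],
)

```text
time: 7.18
tcp_pos: [0.5815, 0.1147, 0.0893]
eef_rot: [0.406, 0.914, 0.0, 0.0]
wrist_force: [-0.4, -0.3, -0.9]
gripper_width: 0.0002
grasp_force: 0.3
```

>>> drive_tool(
  rows=[
    [[0,-6,0],[0,0,0],0],
    [[0,-6,0],[0,0,0],0],
    [[0,-3,-20],[0,0,0],0],
    [[0,0,-30],[0,0,0],0],
    [[0,0,-30],[0,0,0],0],
  ],
)

```text
time: 7.8
tcp_pos: [0.5698, 0.1042, 0.17]
eef_rot: [0.406, 0.914, -0.0, -0.0]
wrist_force: [-0.1, 0.4, 0.0]
gripper_width: -0.0001
grasp_force: 0.0
```

```bash
python3 - <<'E'
from h import *
from cell import *
go(L2W([-.125,.135],.16),-.79)
d=get_image("wrist"); np.savez("wrist4.npz",**d); cv2.imwrite(f"pics/wrist4.png",d["img"][:,:,::-1])
for th in(-.69,-.79,-.89): print(th,[proj(d,L2W([-r*np.cos(th),-r*np.sin(th)],.108)) for r in(.06,.1)])
for z in(.08,.09,.1): print("button",z,proj(d,L2W([-.125,.135],z)))
E
```

```text
t 7.8 tcp [0.5698 0.1042 0.17  ] target [0.5367 0.2052 0.16  ] shift mm tool axes [97.1253 43.1408 10.0504] F [-0.1248  0.3623  0.0217]
turn about tool z deg 0.898455165966781
-0.69 [array([352.0018, 246.103 ]), array([349.5522, 198.0409])]
-0.79 [array([359.6004, 245.8669]), array([362.9283, 197.6023])]
-0.89 [array([367.1498, 246.3152]), array([376.2106, 198.4363])]
button 0.08 [372.6905  80.1208]
button 0.09 [375.3197  78.9492]
button 0.1 [378.2013  77.6652]
```

View pics/wrist4.png

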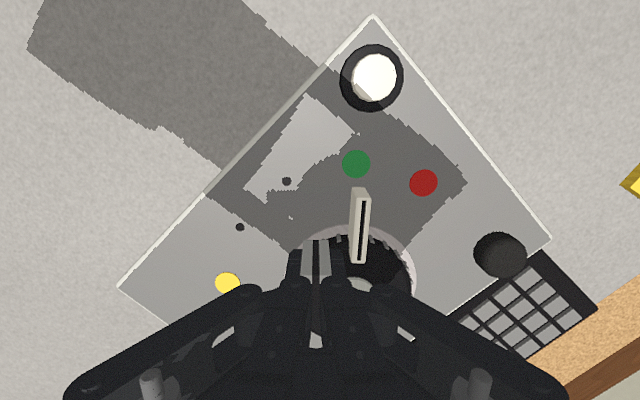

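The tab stands at about −0.78 rad with its tip at (361,197), square on green. The button top at (376,77) matches the prediction. I'll move over the button and press.

>>> drive_tool(
  rows=[
    [[24,11,0],[0,0,0],0],
    [[24,11,0],[0,0,0],0],
    [[24,11,0],[0,0,0],0],
    [[25,10,0],[0,0,0],0],
    [[0,0,30],[0,0,0],0],
  ],
)

```text
time: 8.48
tcp_pos: [0.5379, 0.2071, 0.1406]
eef_rot: [0.405, 0.914, 0.001, 0.001]
wrist_force: [-0.5, 0.6, -1.3]
gripper_width: 0.0001
grasp_force: 0.0
```

>>> drive_tool(
  rows=[
    [[0,0,20],[0,0,0],0],
    [[0,0,10],[0,0,0],0],
    [[0,0,8],[0,0,0],0],
    [[0,0,0],[0,0,0],0],
    [[0,0,0],[0,0,0],0],
  ],
)

```text
time: 9.1
tcp_pos: [0.5376, 0.2054, 0.1018]
eef_rot: [0.406, 0.914, 0.0, 0.0]
wrist_force: [-0.1, 0.6, -0.8]
gripper_width: -0.0002
grasp_force: 0.0
```

```bash
python3 - <<'E'
from h import *
go(L2W([-.125,.135],.095))
E
```

```text
t 9.1 tcp [0.5376 0.2054 0.1018] target [0.5367 0.2052 0.095 ] shift mm tool axes [ 0.4321 -0.7797  6.8468] F [-0.0966  0.6264 -0.7858]
```

Centred to within 1 mm. I'll press in 2 mm steps and watch the force.

>>> drive_tool(
  rows=[
    [[0,0,3],[0,0,0],0],
    [[0,0,3],[0,0,0],0],
    [[0,0,2],[0,0,0],0],
    [[0,0,2],[0,0,0],0],
    [[0,0,0],[0,0,0],0],
  ],
)

```text
time: 9.72
tcp_pos: [0.5372, 0.2054, 0.0912]
eef_rot: [0.406, 0.914, -0.0, -0.0]
wrist_force: [0.2, 0.4, 1.0]
gripper_width: 0.0001
grasp_force: 0.9
```

>>> drive_tool(
  rows=[
    [[0,0,2],[0,0,0],0],
    [[0,0,2],[0,0,0],0],
    [[0,0,1],[0,0,0],0],
    [[0,0,0],[0,0,0],0],
    [[0,0,0],[0,0,0],0],
  ],
)

```text
time: 10.35
tcp_pos: [0.5373, 0.2054, 0.0864]
eef_rot: [0.406, 0.914, 0.0, 0.0]
wrist_force: [-0.7, -0.1, 4.6]
gripper_width: 0.0001
grasp_force: 2.3
```

>>> drive_tool(
  rows=[
    [[0,0,1],[0,0,0],0],
    [[0,0,1],[0,0,0],0],
    [[0,0,0],[0,0,0],0],
    [[0,0,0],[0,0,0],0],
    [[0,0,0],[0,0,0],0],
  ],
)

```text
time: 10.98
tcp_pos: [0.5374, 0.2054, 0.0856]
eef_rot: [0.406, 0.914, 0.0, 0.0]
wrist_force: [-8.0, -1.2, 29.5]
gripper_width: -0.0004
grasp_force: 14.6
```

The force jumped to 29 N at z=85.6 mm, 6 mm below the button top, so it has reached its stop. I'll lift clear.

>>> drive_tool(
  rows=[
    [[0,0,-5],[0,0,0],0],
    [[0,0,-15],[0,0,0],0],
    [[0,0,-30],[0,0,0],0],
    [[0,0,-30],[0,0,0],0],
    [[0,0,-30],[0,0,0],0],
  ],
)

```text
time: 11.6
tcp_pos: [0.5371, 0.2053, 0.1958]
eef_rot: [0.406, 0.914, 0.0, 0.0]
wrist_force: [0.8, -0.2, -0.2]
gripper_width: 0.0003
grasp_force: 0.0
```

>>> drive_tool(
  rows=[
    [[0,0,-30],[0,0,0],0],
    [[0,0,-20],[0,0,0],0],
    [[0,0,0],[0,0,0],0],
    [[0,0,0],[0,0,0],0],
    [[0,0,0],[0,0,0],0],
  ],
)

```text
time: 12.22
tcp_pos: [0.5367, 0.2052, 0.2434]
eef_rot: [0.406, 0.914, -0.001, -0.001]
wrist_force: [-0.1, -0.4, 0.4]
gripper_width: 0.0
grasp_force: 0.0
```

```bash
python3 - <<'E'
from h import *
from cell import *
s=state();print(s["time"],s["tcp_pos"],s["wrist_force"])
d=get_image("scene"); cv2.imwrite("pics/end.png",d["img"][:,:,::-1])
for th in(-.79,): print(proj(d,L2W([-.1*np.cos(th),-.1*np.sin(th)],.108)))
E
```

```text
12.225 [0.5367 0.2052 0.2434] [-0.0572 -0.4443  0.3915]
[360.5245 225.2121]
```

View pics/end.png

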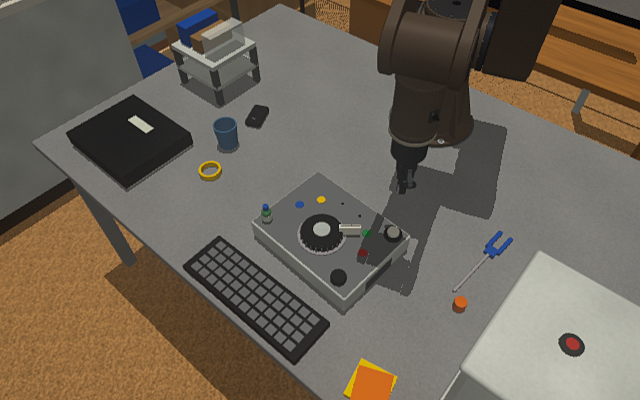

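The scene shows the tab tip at (360,226) beside the green disc, with everything else in place and the arm clear.

```bash
python3 -c "
from cell import *
print(hand_in())"
```

```text
the job is handed in; nothing more can be done
None
```

The job is handed in: the selector tab points at the green disc (about −0.78 rad against a target of −0.79), the lamp button was pressed to its stop and released, and the arm finished clear with nothing else moved; the judge's verdict was not shown.

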